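Reseat the balance platform and set the check weight on it

TASK

The weighing platform has been knocked out of its seats on top of the laboratory balance. Slide it, without lifting it off the balance, until its three ball feet drop fully home into the cone, the groove and the flat seat, and let go of it. Then set the largest of the three check weights upright and gently in the ring at the middle of the platform, so that the platform stays seated, and leave the other weights, bottles and glassware where they are.

Things in the scene. Friction and masses are not known exactly. Their poses are not given: they have to be found in the camera images.
- platform: Square steel plate, 130 x 130 mm, 8 mm thick, 0.37 to 0.63 kg, on three polished ball feet (16 mm diameter, fixed) that slide on the balance's deck; about 1 N moves it. Too wide to grasp. Origin: below its centre, level with the feet's lowest points; underside 10 mm, top 18 mm above it; z up, sides along x and y. Starts all feet on the plain deck, up to 0.3 rad askew to home.
- platform_top (a point): Middle of the platform's top, where an engraved ring of 54 mm diameter is; axes as platform. The feet stand, in these axes (x, y), at (45, 45) mm (for the cone), (45, -45) mm (for the groove) and (-45, 0) mm (for the flat), each marked by a dark 8 mm screw head on top.
- home (a point): Fixed point in the balance where platform's origin lies, with the same axes, when all feet are home: level, 6 mm lower than on the deck. The deck's flat top is 6 mm above this point (70 mm above the bench). The platform starts 32 to 50 mm off towards -x, up to 30 mm off in y. +x points roughly away from the robot. Dark corner marks on the deck frame the home square.
- cone_seat (a point): Middle of the mouth of the conical seat, at deck height, (45, 45) mm in the axes of home: 16 mm across, sides at 60 degrees to level. A foot that comes within about 4 mm of the middle drops 6 mm and centres itself once nothing holds the platform.
- groove_seat (a point): Middle of the mouth of the V groove seat, at deck height, (45, -45) mm in the axes of home: runs along y, 32 mm long, 16 mm wide, sides at 60 degrees to level; a foot drops 6 mm into it.
- flat_seat (a point): Middle of the mouth of the flat seat, at deck height, (-45, 0) mm in the axes of home: a square pocket 28 mm wide with a flat floor 6 mm down. The pale balance housing round the seats: deck 220 mm wide in y, from 130 mm in front (-x) of home to 75 mm behind; a panel with display slopes down in front to 190 mm.
- weight_large_mid (a point): Centre (half-way up) of the largest check weight: a steel cylinder 40 mm in diameter and 46 mm tall, with a thin neck and on top a knob 20 mm in diameter, 9 mm high; total height 66 mm, so its underside is 33 mm below this point; 0.45 to 0.55 kg, standing on the bench. z up.
- weight_mid_mid (a point): Centre of the middle check weight, same shape, 30 mm in diameter, 52 mm tall overall. Bystander.
- weight_small_mid (a point): Centre of the smallest check weight, same shape, 24 mm in diameter, 44 mm tall overall. Bystander. The three weights stand about 90 mm apart in a row along x to the robot's right of the balance, in any order.
- bottle_amber: Amber glass bottle, 64 mm in diameter, 150 mm tall, to the left of the balance; origin under its middle. Bystander.
- bottle_white: White plastic jar, 76 mm in diameter, 140 mm tall, to the left of the balance; origin under its middle. Bystander.
- bottle_drop: Small dropper bottle, 36 mm in diameter, 90 mm tall, to the left; origin under its middle. Bystander.
- beaker: Glass cup, 56 mm in diameter, 70 mm tall, to the right of the balance; origin under its middle. Bystander.
- dish: Shallow clear dish, 80 mm in diameter, 14 mm tall, to the right of the weights; origin under its middle. Bystander.

How it is judged:
By the outcome, as a careful person would: the job done as asked, in the order asked, and still so for the second after the job is handed in, with the robot touching nothing.
It also fails if it takes over 64 s, if anything falls off the work surface, if the arm or the gripper's body presses on something with over 40 N, if the wrist force passes 120 N, or if a joint passes its speed limit or range.

ROBOT

A 7-joint arm with a two-finger parallel gripper is mounted at the origin on the work surface. World frame = base frame: x ahead of the robot, y to its left, z up, the work surface at z = 0. Lengths are in m, angles in rad, forces in N, time in s.
With the tool pointing down it reaches from about 0.35 to 0.9 m from the base axis. Payload 19.9 kg.
Tool frame: the origin (TCP) lies between the finger pads; the fingertips stand 8 mm ahead of it and the grasp point (between the pads) lies 11 mm behind it; z points along the fingers, y is the direction in which the jaws open and shut (so a half turn about z gives the same grasp; the last joint's range is limited). The gripper opens to 85 mm and grips with 20 to 120 N. Pads are 22 mm wide; open, the fingers measure 114 mm over their backs; the gripper's body (76 mm by 85 mm) begins 54 mm behind the grasp point. The pads swing forward as they close: fully open they stand 13 mm farther back than shut.
Start: joints at [1.25, 0.417, -0.01, 1.614, 0.005, 1.111, -0.053], TCP at [0.173, -0.601, 0.239] pointing down, gripper open.
Joint ranges: [-2.81, 2.81], [-0.39, 2.02], [-1.27, 1.25], [0.06, 2.57], [-1.19, 4.33], [0.19, 2], [-2.82, 2.82]. Speed limits (rad/s): [1.89, 1.89, 2.39, 2.39, 3.01, 3.01, 3.01].

INTERFACE

Orientations are given as [roll, pitch, yaw] about the fixed x, y, z axes, in that order (R = Rz(yaw) Ry(pitch) Rx(roll)).
In Python, from station import observe, camera, hand_in gives the robot as it stands.
- The arm moves only by the shell command python3 -m inch 'ROWS'. ROWS is a JSON object of lists of equal length, an entry for each row: "grip": the finger opening in m, from 0 to 0.0854; "offset": the shift along the tool's x, y, z in m, a list of three; "rot": the turn, a rotation vector about the tool's x, y, z in rad, a list of three. A call has 1 to 8 rows; each row shifts and turns the commanded pose from where the row before left it, along the tool's axes as they then stand; what a row does not reach is not made up. A row lasts 1/8 s, in which the tool goes at most 62.5 mm and 10.7 degrees, less where a joint would pass 70% of its speed; a pose out of reach is approached as far as the arm can. A call is refused whole if a number of a shift passes 0.0625 or a number of a turn 0.188, either way. A call with a gripper value outside its range is refused whole. The fingers move at their own pace and stop on an object; the grip force is fixed at half the most. Time passes only in rows, so rows that do not move let the fingers close. It gives the time, the measured TCP pose, the force and the opening at its end, in the units of the state.
- observe(): the state, without advancing time (a new reading comes with each control period).
- camera(name): name is "scene" or "top" or "wrist"; returns a dict with "image" (400x640x3 uint8, red, green, blue), "z_map" (400x640 float32, m along the optical axis (not along the pixel's ray), 0 where there is no reading), "camera_matrix" (3x3 intrinsics, pixels), "T" (4x4, takes a point from camera to world coordinates). Camera axes: x right, y down, z forward; pixel columns grow to the right and rows downward; lengths in m; the calibration is good to about 2 mm. The wrist camera is an equidistant fisheye: a pixel r from the principal point sees the ray r / f radians off the axis. A picture is of the moment at which its call begins.
- hand_in(): hands the job in, once; it reports no verdict.
The state is a dict: "t": time; "q": joint angles; "joint_vel": joint speeds; "joint_efforts": joint torques, N m; "tcp_pos": TCP position; "ee_rot": TCP orientation; "contact_force": force on the tool from outside, world axes, zero at the start; "wrist_torque": the same for the moment, N m; "width": finger opening in m.
Only numpy, scipy, OpenCV 4.12 (cv2) and the standard library are available. Lean on these libraries where they do the work, as an engineer would, in place of code of your own. Each camera call takes 0.05 s, during which the arm holds its last target. There are 200 camera calls.

## Working session

There is one attempt and no reset: what is moved stays moved. The work goes in short steps, Python scripts to look and compute and a shell command to move; the robot and the scene stay as the last step left them, time stands still between calls to the robot, and variables do not carry over. Pictures are saved under pics/ and viewed, on a budget of 10 in all, crops included, one or two more only if the job needs it, and the job is handed in when it is done.

```bash
mkdir -p pics; ls; python3 - <<'E'
from station import observe, camera
import cv2,numpy as np
s=observe(); print({k:np.round(v,3).tolist() for k,v in s.items()})
for n in("top","scene"):
    c=camera(n); cv2.imwrite(f"pics/{n}0.png",c["image"][:,:,::-1]); print(n,c["camera_matrix"].round(1).tolist(),c["T"].round(3).tolist())
    np.savez(f"{n}0.npz",**c)
E
```

```text
pics
{'t': 0.0, 'q': [1.25, 0.418, -0.01, 1.614, 0.005, 1.111, -0.053], 'joint_vel': [-0.0, 0.001, -0.001, -0.002, 0.0, -0.001, 0.0], 'joint_efforts': [0.001, -86.445, 0.679, -43.49, 0.019, 0.007, 0.0], 'tcp_pos': [0.172, -0.6, 0.239], 'ee_rot': [-3.14, 0.0, 0.28], 'contact_force': [0.898, 0.042, -0.562], 'wrist_torque': [-0.023, -0.057, 0.006], 'width': 0.085}
top [[372.4, 0.0, 327.2], [0.0, 372.4, 199.1], [0.0, 0.0, 1.0]] [[-0.026, -0.98, 0.195, 0.376], [-1.0, 0.028, 0.009, 0.024], [-0.014, -0.195, -0.981, 1.105], [0.0, 0.0, 0.0, 1.0]]
scene [[369.4, 0.0, 315.1], [0.0, 369.4, 197.5], [0.0, 0.0, 1.0]] [[0.705, 0.422, -0.57, 1.12], [0.709, -0.425, 0.563, -0.535], [-0.005, -0.801, -0.599, 0.678], [0.0, 0.0, 0.0, 1.0]]
```

View pics/top0.png

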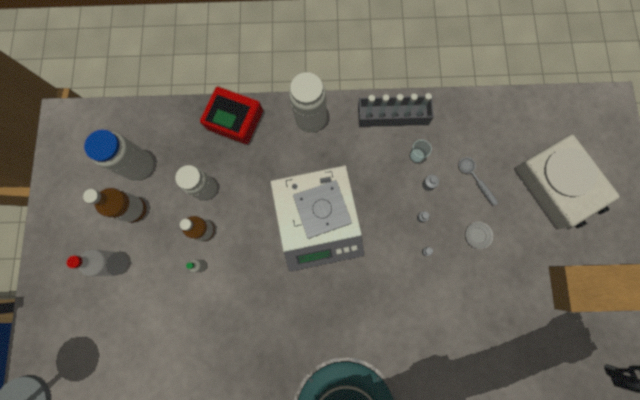

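View pics/scene0.png

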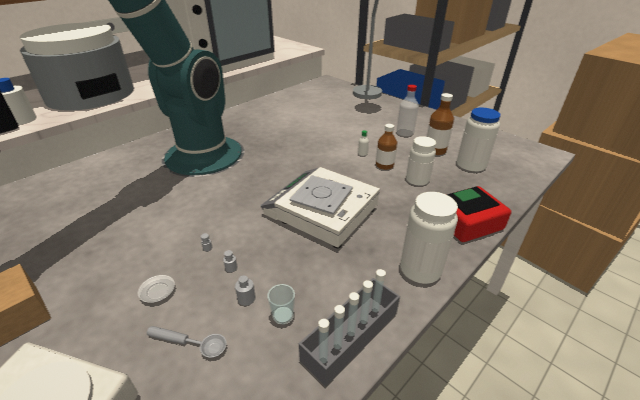

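```bash
cat > h.py <<'E'
import numpy as np,cv2
def ray(c,u,v,z):
    K=c["camera_matrix"];T=c["T"]
    d=np.array([(u-K[0,2])/K[0,0],(v-K[1,2])/K[1,1]])
    if c.get("fish",False):
        r=np.hypot(*d); d3=np.array([*(d/r*np.sin(r)),np.cos(r)]) if r>1e-9 else np.array([0,0,1.])
    else: d3=np.array([*d,1.])
    w=T[:3,:3]@d3; o=T[:3,3]
    return o+w*(z-o[2])/w[2]
E
python3 - <<'E'
from h import *
c=dict(np.load("top0.npz"))
im=c["image"]
a=cv2.resize(im[155:265,260:450],None,fx=4.2,fy=4.2,interpolation=cv2.INTER_CUBIC)
cv2.imwrite("pics/crop1.png",a[:,:,::-1]); print(a.shape)
for n,u,v,z in [("deck c",316,205,.07),("plat",322,209,.082),("wL",431,182,.06),("wM",423,216,.05),("wS",428,251,.04),("dish",480,235,0.01),("beak",420,150,.05)]:
    p=ray(c,u,v,z); print(n,p.round(3))
E
```

```text
(462, 798, 3)
deck c [0.566 0.066 0.07 ]
plat [0.552 0.049 0.082]
wL [ 0.625 -0.266  0.06 ]
wM [ 0.529 -0.238  0.05 ]
wS [ 0.43  -0.247  0.04 ]
dish [ 0.474 -0.41   0.01 ]
beak [ 0.726 -0.244  0.05 ]
```

View pics/crop1.png

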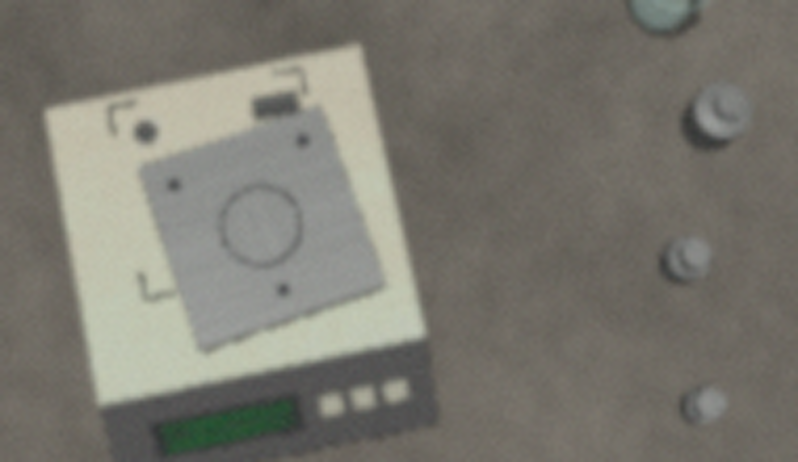

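```bash
python3 - <<'E'
from h import *
c=dict(np.load("top0.npz"))
P=lambda x,y,z:ray(c,260+(x+.5)/4.2-.5,155+(y+.5)/4.2-.5,z)[:2]
tl,tr,bl=P(112,107,.07),P(303,72,.07),P(145,297,.07)
print("marks",tl,tr,bl,np.linalg.norm(tl-tr),np.linalg.norm(tl-bl),"centre",(tr+bl)/2)
co,gr=P(145,132,.07),P(275,105,.07); print("cone,groove",co,gr,np.linalg.norm(co-gr))
fc,fg,ff,ri=P(174,185,.088),P(302,140,.088),P(283,290,.088),P(261,226,.088)
d=lambda a,b:np.degrees(np.arctan2(*(a-b)[::-1]))
print("yaw home",d(tl,tr)-90,d(tl,bl),"cone-groove",d(co,gr)-90)
print("plat",fc,fg,ff,ri,"yaw",d(fc,fg)-90,d((fc+fg)/2,ff),np.linalg.norm(fc-fg))
D=[P(*p,.07) for p in((46,107),(360,45),(425,337),(98,405))]; print("deck",D,d(D[0],D[1])-90,d(D[0],D[3]),d(D[1],D[2]))
E
```

```text
marks [0.64052352 0.14931516] [0.66141127 0.018249  ] [0.50941914 0.12783379] 0.1327201481995096 0.13285258536091504 centre [0.58541521 0.07304139]
cone,groove [0.62234056 0.12690181] [0.63869256 0.03798932] 0.0904036364465332
yaw home 9.054963697522254 9.305196991586314 cone-groove 10.420884392114147
plat [0.58135457 0.10614218] [0.60954661 0.02033417] [0.5092281  0.03556994] [0.55212525 0.04900471] yaw 18.187823791843826 17.791098909124006 0.09032057251112019
deck [array([0.64183641, 0.19447181]), array([ 0.67944094, -0.02141884]), array([ 0.47774206, -0.05734114]), array([0.43882135, 0.15937027])] 9.880831985169308 9.809523373999076 10.098418833420489
```

```bash
cat >> h.py <<'E'
H=np.array([.5855,.0738]); HY=.172
def home2w(x,y): return H+np.array([[np.cos(HY),-np.sin(HY)],[np.sin(HY),np.cos(HY)]])@[x,y]
def plan(pos,yaw,tgt,tyaw,n):
    "world goal -> rows in tool axes (tool pointing down), for me to type"
    d=(np.array(tgt)-pos)/n; w=(tyaw-yaw+np.pi)%(2*np.pi)-np.pi
    m=max(n,int(np.ceil(abs(w)/.187))) if abs(w)>.003 else n; d=(np.array(tgt)-pos)/m
    for i in range(m):
        a=yaw+w/m*i
        print(i,[round(float(v),4) for v in(d[0]*np.cos(a)+d[1]*np.sin(a),d[0]*np.sin(a)-d[1]*np.cos(a),-d[2])],"rotz",round(-w/m,4))
E
python3 - <<'E'
from h import *
from station import observe
s=observe(); t=home2w(-.038,-.125); print(t)
plan(s["tcp_pos"],s["ee_rot"][2],[*t,.239],HY+np.pi/2,12)
E
```

```text
[ 0.56945486 -0.05585937]
0 [0.0443, -0.0345, -0.0] rotz -0.1219
1 [0.0482, -0.0288, -0.0] rotz -0.1219
2 [0.0513, -0.0228, -0.0] rotz -0.1219
3 [0.0537, -0.0163, -0.0] rotz -0.1219
4 [0.0553, -0.0097, -0.0] rotz -0.1219
5 [0.0561, -0.0029, -0.0] rotz -0.1219
6 [0.056, 0.004, -0.0] rotz -0.1219
7 [0.0551, 0.0107, -0.0] rotz -0.1219
8 [0.0534, 0.0174, -0.0] rotz -0.1219
9 [0.0509, 0.0237, -0.0] rotz -0.1219
10 [0.0476, 0.0297, -0.0] rotz -0.1219
11 [0.0437, 0.0353, -0.0] rotz -0.1219
```

```bash
python3 -m inch '{"grip":[0.085,0.085,0.085,0.085,0.085,0.085,0.085,0.085],"offset":[[0.044,-0.0345,0],[0.048,-0.029,0],[0.051,-0.023,0],[0.0535,-0.0165,0],[0.055,-0.01,0],[0.056,-0.003,0],[0.056,0.004,0],[0.055,0.011,0]],"rot":[[0,0,-0.122],[0,0,-0.122],[0,0,-0.122],[0,0,-0.122],[0,0,-0.122],[0,0,-0.122],[0,0,-0.122],[0,0,-0.122]]}'
python3 -m inch '{"grip":[0.085,0.085,0.085,0.085,0.085,0.085],"offset":[[0.0535,0.0175,0],[0.051,0.024,0],[0.0475,0.03,0],[0.0435,0.0355,0],[0,0,0],[0,0,0]],"rot":[[0,0,-0.122],[0,0,-0.122],[0,0,-0.122],[0,0,-0.122],[0,0,0],[0,0,0]]}'
python3 - <<'E'
from station import camera
import numpy as np,cv2
c=camera("wrist"); np.savez("w1.npz",**c); cv2.imwrite("pics/w1.png",c["image"][:,:,::-1]); print(c["camera_matrix"].round(1).tolist(),c["T"].round(3).tolist())
E
```

```text
t: 1.1
tcp_pos: [0.4362, -0.2362, 0.2393]
ee_rot: [-3.142, 0.0, 1.26]
contact_force: [1.7, -0.5, 0.1]
width: 0.0849
t: 1.85
tcp_pos: [0.5683, -0.0568, 0.2388]
ee_rot: [-3.141, -0.0, 1.743]
contact_force: [0.2, 1.1, 0.4]
width: 0.085
[[309.7, 0.0, 317.7], [0.0, 309.7, 199.6], [0.0, 0.0, 1.0]] [[0.985, 0.165, 0.045, 0.558], [0.171, -0.948, -0.267, 0.011], [-0.001, 0.271, -0.963, 0.374], [0.0, 0.0, 0.0, 1.0]]
```

View pics/w1.png

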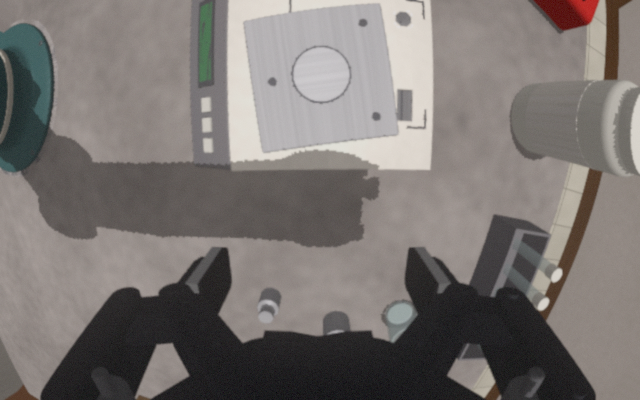

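```bash
cat >> h.py <<'E'
def blob(c,u,v,z,r=10,f=.6):
    "centroid of the dark spot near a pixel, cast onto height z"
    g=cv2.cvtColor(c["image"],cv2.COLOR_RGB2GRAY).astype(float); y0,x0=max(v-r,0),u-r
    w=g[y0:v+r+1,x0:u+r+1]; m=(w<np.median(w)*f).astype(np.uint8)
    n,l,st,ce=cv2.connectedComponentsWithStats(m)
    i=min(range(1,n),key=lambda i:np.hypot(*(ce[i]-[u-x0,v-y0]))-.01*st[i,4])
    return ray(c,*(ce[i]+[x0,y0]),z)[:2]
def pose(fc,fg,ff):
    a=np.array([[.045,.045],[.045,-.045],[-.045,0]]);b=np.array([fc,fg,ff]);A=a-a.mean(0);B=b-b.mean(0)
    Hm=A.T@B; th=np.arctan2(Hm[0,1]-Hm[1,0],Hm[0,0]+Hm[1,1]); R=np.array([[np.cos(th),-np.sin(th)],[np.sin(th),np.cos(th)]])
    p=b.mean(0)-R@a.mean(0); print("fit res mm",(1e3*(b-(a@R.T+p))).round(1).tolist()); return p,th
def inhome(p,th):
    c,s=np.cos(HY),np.sin(HY); d=p-H; print("platform in home mm",1e3*np.array([c*d[0]+s*d[1],-s*d[0]+c*d[1]]).round(4),"yaw",round(th-HY,3))
E
python3 - <<'E'
from h import *
c=dict(np.load("w1.npz")); c["fish"]=True
fc,fg,ff=[blob(c,u,v,.088,f=.75) for u,v in((363,23),(376,116),(272,82))]
p,th=pose(fc,fg,ff); print("plat",p,th)
co,gr=blob(c,403,19,.07,12),blob(c,405,105,.07,18)
print("cone,groove",co,gr,np.linalg.norm(co-gr),np.arctan2(*(co-gr)[::-1])-np.pi/2)
y=HY; m=(co+gr)/2; print("home from seats",m-.045*np.array([np.cos(y),np.sin(y)]))
inhome(p,th)
# finger tips: 3D of black pixels
Z=c["z_map"]; K=c["camera_matrix"]
for (u0,u1) in((180,232),(405,450)):
    v,u=np.mgrid[244:300,u0:u1]; z=Z[244:300,u0:u1]
    a,b=(u-K[0,2])/K[0,0],(v-K[1,2])/K[1,1]; r=np.hypot(a,b); k=np.tan(r)/r*z
    P=np.stack([a*k,b*k,z],-1)@c["T"][:3,:3].T+c["T"][:3,3]; P=P[(z>.02)&(P[...,2]>.15)]
    print("tip low z",np.percentile(P[:,2],[0,2,10]),P[np.argsort(P[:,2])[:15]].mean(0))
E
```

```text
fit res mm [[0.2, 0.2], [-0.1, -0.0], [-0.1, -0.2]]
plat [0.55355143 0.04861493] 0.31428751729348847
cone,groove [0.62299067 0.12710367] [0.63661646 0.03531359] 0.09279591642456127 0.14736895729331678
home from seats [0.58546757 0.07350674]
platform in home mm [-35.8 -19.3] yaw 0.142
tip low z [0.24434296 0.2466374  0.25166069] [ 0.52718216 -0.06419968  0.24498784]
tip low z [0.24426833 0.24662014 0.25137197] [ 0.61112788 -0.04953327  0.24488022]
```

```bash
python3 -m inch '{"grip":[0.085,0.085,0.085,0.085,0.085,0.085],"offset":[[0,0,0.045],[0,0,0.045],[0,0,0.045],[0,0,0.025],[0,0,0.009],[0,0,0]],"rot":[[0,0,0],[0,0,0],[0,0,0],[0,0,0],[0,0,0],[0,0,0]]}'
python3 -m inch '{"grip":[0.085,0.085,0.085,0.085,0.085,0.085,0.085,0.085],"offset":[[0.008,0,0],[0.008,0,0],[0.007,0,0],[0.006,0,0],[0.006,0,0],[0.005,0,0],[0.005,0,0],[0,0,0]],"rot":[[0,0,0],[0,0,0],[0,0,0],[0,0,0],[0,0,0],[0,0,0],[0,0,0],[0,0,0]]}'
python3 - <<'E'
from station import camera
import numpy as np,cv2
c=camera("wrist"); np.savez("w2.npz",**c); cv2.imwrite("pics/w2.png",c["image"][:,:,::-1])
E
```

```text
t: 2.65
tcp_pos: [0.5685, -0.057, 0.0706]
ee_rot: [-3.141, 0.0, 1.743]
contact_force: [-0.4, 0.3, 0.2]
width: 0.0849
t: 3.65
tcp_pos: [0.5608, -0.0115, 0.0703]
ee_rot: [3.142, -0.0, 1.744]
contact_force: [0.6, -0.9, 0.6]
width: 0.085
```

View pics/w2.png

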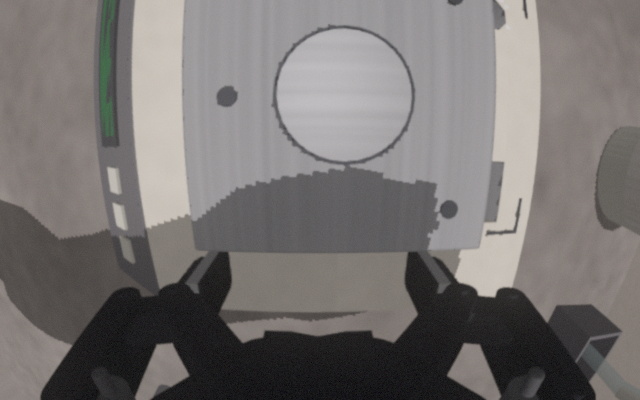

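```bash
cat >> h.py <<'E'
def tool_in_home(s):
    c,k=np.cos(HY),np.sin(HY); d=np.array(s["tcp_pos"][:2])-H; print("tool in home mm",1e3*np.array([c*d[0]+k*d[1],-k*d[0]+c*d[1]]).round(4),"z",np.round(s["tcp_pos"][2],4),"yaw",np.round(s["ee_rot"][2]-HY,3))
E
python3 - <<'E'
from h import *
from station import observe
c=dict(np.load("w2.npz")); c["fish"]=True
fg,ff=blob(c,449,209,.088,14,.75),blob(c,227,96,.088,14,.75)
ri=ray(c,344,95,.088)[:2]
d=fg-ff; th=np.arctan2(d[1],d[0])+np.arctan2(.045,.09)
R=np.array([[np.cos(th),-np.sin(th)],[np.sin(th),np.cos(th)]]); p=(fg+ff)/2-R@[0,-.0225]
print(np.linalg.norm(d),p,ri); inhome(p,th); tool_in_home(observe())
E
```

```text
0.10120763645181195 [0.55854925 0.06547271] [0.55828879 0.06502026]
platform in home mm [-28.   -3.6] yaw -0.001
tool in home mm [-38.9 -80.2] z 0.0703 yaw 1.572
```

```bash
python3 -m inch '{"grip":[0.085,0.085,0.085,0.085,0.085,0.085],"offset":[[0.002,0,0],[0.002,0,0],[0,0,0],[-0.02,0,0],[0,0,-0.03],[0,0,-0.04]],"rot":[[0,0,0],[0,0,0],[0,0,0],[0,0,0],[0,0,0],[0,0,0]]}'
python3 - <<'E'
from h import *
from station import observe,camera
s=observe(); tool_in_home(s)
c=camera("wrist"); c["fish"]=True; np.savez("w3.npz",**c)
g=cv2.cvtColor(c["image"],cv2.COLOR_RGB2GRAY); 
t=home2w(-.115,0.0); plan(s["tcp_pos"],s["ee_rot"][2],[*t,s["tcp_pos"][2]],HY,9)
E
```

```text
t: 4.45
tcp_pos: [0.5632, -0.0293, 0.1404]
ee_rot: [-3.14, -0.001, 1.743]
contact_force: [-0.3, -0.0, 0.6]
width: 0.085
tool in home mm [-39.6 -97.7] z 0.1404 yaw 1.571
0 [0.0109, -0.0084, -0.0] rotz 0.1745
1 [0.0092, -0.0101, -0.0] rotz 0.1745
2 [0.0073, -0.0116, -0.0] rotz 0.1745
3 [0.0052, -0.0127, -0.0] rotz 0.1745
4 [0.0029, -0.0134, -0.0] rotz 0.1745
5 [0.0006, -0.0137, -0.0] rotz 0.1745
6 [-0.0018, -0.0136, -0.0] rotz 0.1745
7 [-0.0042, -0.0131, -0.0] rotz 0.1745
8 [-0.0064, -0.0121, -0.0] rotz 0.1745
```

```bash
python3 -m inch '{"grip":[0.085,0.085,0.085,0.085,0.085,0.085,0.085,0.085],"offset":[[0.011,-0.0085,0],[0.009,-0.01,0],[0.0075,-0.0115,0],[0.005,-0.0125,0],[0.003,-0.0135,0],[0.0005,-0.0135,0],[-0.002,-0.0135,0],[-0.004,-0.013,0]],"rot":[[0,0,0.1745],[0,0,0.1745],[0,0,0.1745],[0,0,0.1745],[0,0,0.1745],[0,0,0.1745],[0,0,0.1745],[0,0,0.1745]]}'
python3 -m inch '{"grip":[0.085,0.085,0.085],"offset":[[-0.0065,-0.012,0],[0,0,0],[0,0,0]],"rot":[[0,0,0.1745],[0,0,0],[0,0,0]]}'
python3 - <<'E'
from h import *
from station import observe,camera
s=observe(); tool_in_home(s)
c=camera("wrist"); np.savez("w4.npz",**c); cv2.imwrite("pics/w4.png",c["image"][:,:,::-1])
E
```

```text
t: 5.5
tcp_pos: [0.483, 0.045, 0.1403]
ee_rot: [3.141, -0.0, 0.341]
contact_force: [-0.5, 0.1, 0.2]
width: 0.085
t: 5.88
tcp_pos: [0.4733, 0.0541, 0.1403]
ee_rot: [3.141, -0.0, 0.177]
contact_force: [0.1, -1.1, 0.7]
width: 0.0852
tool in home mm [-113.9   -0.3] z 0.1403 yaw 0.005
```

View pics/w4.png

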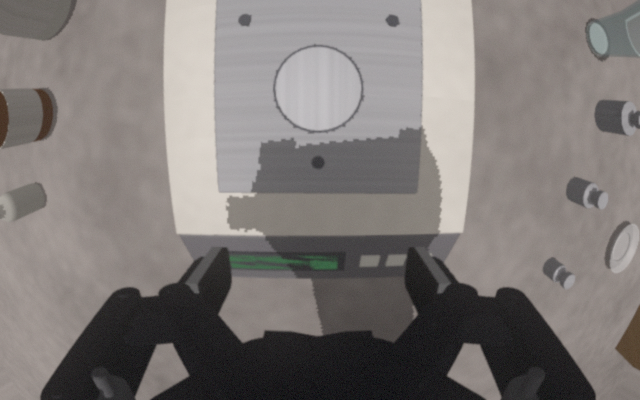

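```bash
python3 - <<'E'
from h import *
c=dict(np.load("w4.npz")); c["fish"]=True
p,th=pose(*[blob(c,u,v,.088,11,.75) for u,v in((245,20),(392,20),(318,162))]); inhome(p,th)
E
```

```text
fit res mm [[0.1, 0.1], [0.2, -0.1], [-0.3, -0.0]]
platform in home mm [-28.   -0.5] yaw -0.0
```

```bash
python3 -m inch '{"grip":[0.085,0.085,0.085,0.085],"offset":[[0,0,0.04],[0,0,0.025],[0,0,0.006],[0,0,0]],"rot":[[0,0,0.005],[0,0,0],[0,0,0],[0,0,0]]}'
python3 -m inch '{"grip":[0.085,0.085,0.085,0.085,0.085,0.085,0.085,0.085],"offset":[[0.008,0,0],[0.006,0,0],[0.005,0,0],[0.005,0,0],[0.004,0,0],[0.003,0,0],[0.003,0,0],[0,0,0]],"rot":[[0,0,0],[0,0,0],[0,0,0],[0,0,0],[0,0,0],[0,0,0],[0,0,0],[0,0,0]]}'
cat > look.py <<'E'
import sys; from h import *
from station import observe,camera
s=observe(); tool_in_home(s); n=sys.argv[1]
c=camera("wrist"); np.savez(n+".npz",**c); cv2.imwrite(f"pics/{n}.png",c["image"][:,:,::-1])
E
python3 look.py w5
```

```text
t: 6.42
tcp_pos: [0.4731, 0.0546, 0.0695]
ee_rot: [-3.141, 0.0, 0.169]
contact_force: [-0.1, -0.2, 0.9]
width: 0.0849
t: 7.42
tcp_pos: [0.5064, 0.0606, 0.0693]
ee_rot: [-3.141, 0.0, 0.168]
contact_force: [-0.1, 0.1, -0.2]
width: 0.0852
tool in home mm [-80.2   0.5] z 0.0693 yaw -0.004
```

View pics/w5.png

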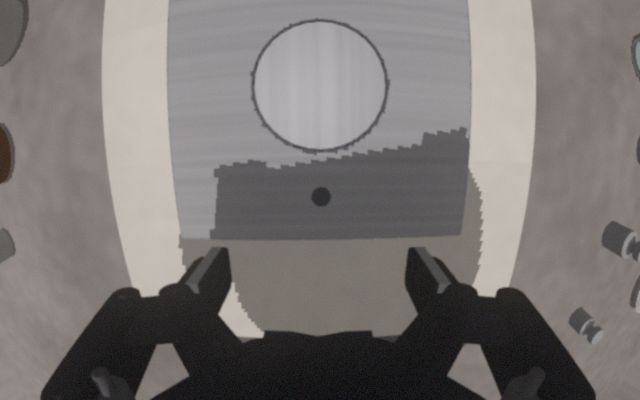

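```bash
python3 -m inch '{"grip":[0.085,0.085,0.085,0.085,0.085,0.085],"offset":[[0.0015,0,0],[0.0015,0,0],[0.001,0,0],[0,0,0],[0,0,0],[0,0,0]],"rot":[[0,0,0],[0,0,0],[0,0,0],[0,0,0],[0,0,0],[0,0,0]]}'
python3 look.py w6
python3 -m inch '{"grip":[0.085,0.085,0.085,0.085,0.085],"offset":[[-0.01,0,0],[-0.02,0,0],[0,0,-0.05],[0,0,-0.05],[0,0,0]],"rot":[[0,0,0],[0,0,0],[0,0,0],[0,0,0],[0,0,0]]}'
python3 look.py w7
```

```text
t: 8.22
tcp_pos: [0.5102, 0.0612, 0.0693]
ee_rot: [-3.142, 0.0, 0.168]
contact_force: [0.4, -0.1, 0.0]
width: 0.0852
tool in home mm [-76.3   0.4] z 0.0693 yaw -0.004
t: 8.9
tcp_pos: [0.4818, 0.0562, 0.1725]
ee_rot: [3.141, -0.006, 0.168]
contact_force: [0.3, -0.3, -0.7]
width: 0.085
tool in home mm [-105.2    0.5] z 0.1725 yaw -0.004
```

View pics/w7.png

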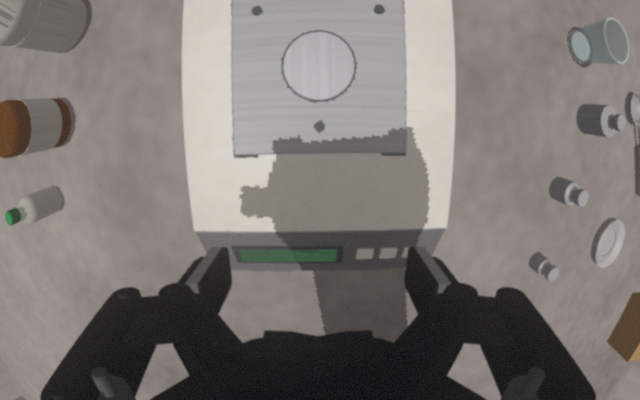

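```bash
cat >> h.py <<'E'
def cloud(c):
    Z=c["z_map"];K=c["camera_matrix"]; v,u=np.mgrid[:400,:640]; a,b=(u-K[0,2])/K[0,0],(v-K[1,2])/K[1,1]
    if c.get("fish",False): r=np.hypot(a,b)+1e-9; k=np.tan(r)/r*Z
    else: k=Z
    return np.stack([a*k,b*k,Z],-1)@c["T"][:3,:3].T+c["T"][:3,3]
def seat(P,p=H,th=HY):
    "plane of plate top in home axes, and deck height beside it"
    c,s=np.cos(th),np.sin(th); d=P[...,:2]-p; x=c*d[...,0]+s*d[...,1]; y=-s*d[...,0]+c*d[...,1]; z=P[...,2]
    m=(abs(x)<.055)&(abs(y)<.055)&(abs(z-.085)<.015)&(np.hypot(x,y)>.0); A=np.c_[x[m],y[m],np.ones(m.sum())]
    k=np.linalg.lstsq(A,z[m],rcond=None)[0]
    e=(((abs(y)>.08)&(abs(y)<.1)&(abs(x)<.06))|((abs(y)<.06)&(x<-.085)&(x>-.115)))&(abs(z-.07)<.012)
    A=np.c_[x[e],y[e],np.ones(e.sum())]; kd=np.linalg.lstsq(A,z[e],rcond=None)[0]
    print("n",m.sum(),e.sum(),"plate slopes",k[:2].round(4),"centre z",k[2].round(4),"| deck",kd[:2].round(4),kd[2].round(4),"height mm",round(1e3*(k[2]-kd[2]),2))
E
python3 - <<'E'
from h import *
for n in("w4","w7"):
    c=dict(np.load(n+".npz")); c["fish"]=True
    if n=="w4": seat(cloud(c),home2w(-.028,0)); continue
    p,th=pose(*[blob(c,u,v,.082,11,.75) for u,v in((257,10),(379,10),(319,126))]); inhome(p,th)
    seat(cloud(c))
E
```

```text
n 31028 13932 plate slopes [0.0007 0.0008] centre z 0.0887 | deck [0.0152 0.001 ] 0.0707 height mm 18.03
fit res mm [[0.1, 0.1], [0.1, -0.1], [-0.1, -0.0]]
platform in home mm [ 1.5 -0.9] yaw 0.007
n 21258 11980 plate slopes [-0.0001  0.0025] centre z 0.0827 | deck [-0.0004  0.0009] 0.0708 height mm 11.9
```

```bash
python3 -m inch '{"grip":[0.085,0.085,0.085,0.085,0.085,0.085,0.085],"offset":[[0,0.04,-0.04],[0,0.058,-0.02],[0.002,0.06,-0.018],[0.003,0.06,0],[0.002,0.06,0],[0,0.059,0],[0,0,0]],"rot":[[0,0,0],[0,0,0],[0,0,0],[0,0,0],[0,0,0],[0,0,0],[0,0,0]]}'
python3 look.py w8
```

```text
t: 9.82
tcp_pos: [0.5424, -0.2792, 0.245]
ee_rot: [-3.141, 0.003, 0.162]
contact_force: [-0.2, 0.2, 0.1]
width: 0.0851
tool in home mm [-102.8 -340.4] z 0.245 yaw -0.01
```

View pics/w8.png

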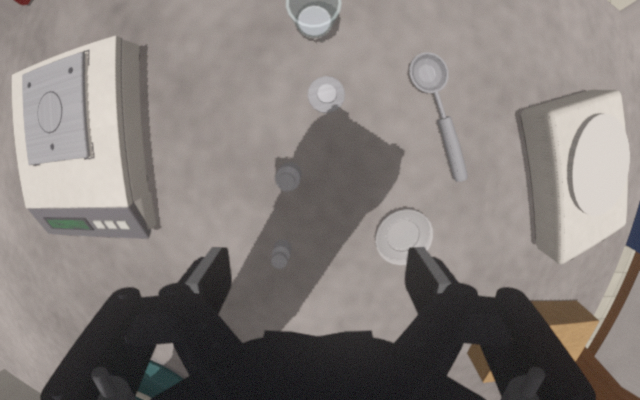

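```bash
python3 - <<'E'
from h import *
c=dict(np.load("w8.npz")); c["fish"]=True
P=cloud(c)[60:130,295:360].reshape(-1,3)
for lo,hi in((.06,.072),(.042,.05)):
    q=P[(P[:,2]>lo)&(P[:,2]<hi)]; (x,y),r=cv2.minEnclosingCircle(q[:,:2].astype(np.float32)); print(lo,len(q),q[:,2].mean().round(4),(round(x,4),round(y,4),round(r,4)),q.mean(0).round(4))
g=cv2.GaussianBlur(cv2.cvtColor(c["image"],cv2.COLOR_RGB2GRAY),(3,3),0)[60:130,290:360]
m=(g>200).astype(np.uint8); n,l,st,ce=cv2.connectedComponentsWithStats(m)
for i in range(1,n):
    if st[i,4]>40: print(st[i],ce[i]+[290,60],ray(c,*(ce[i]+[290,60]),.066).round(4))
E
```

```text
0.06 300 0.0667 (0.6332, -0.2739, 0.0102) [ 0.6335 -0.2738  0.0667]
0.042 754 0.0476 (0.6339, -0.274, 0.0202) [ 0.6331 -0.2736  0.0476]
```

```bash
python3 -m inch '{"grip":[0.085,0.085,0.085,0.085,0.085,0.085],"offset":[[0.03,0.003,0.025],[0.03,0.003,0.025],[0.03,0.0035,0.025],[0.0007,0,0.025],[0,0,0],[0,0,0]],"rot":[[0,0,0],[0,0,0],[0,0,0],[0,0,0],[0,0,0],[0,0,0]]}'
python3 look.py w9; python3 - <<'E'
from h import *
from station import observe
s=observe();d=np.array([.6335,-.274])-s["tcp_pos"][:2];a=s["ee_rot"][2];print(d@[np.cos(a),np.sin(a)],d@[np.sin(a),-np.cos(a)],s["tcp_pos"])
c=dict(np.load("w9.npz")); c["fish"]=True
P=cloud(c).reshape(-1,3); P=P[np.hypot(P[:,0]-.6335,P[:,1]+.274)<.03]
q=P[(P[:,2]>.06)&(P[:,2]<.072)]; print(len(q),q.mean(0))
E
```

```text
t: 10.62
tcp_pos: [0.635, -0.2685, 0.1481]
ee_rot: [3.141, -0.0, 0.169]
contact_force: [0.0, -0.1, 0.0]
width: 0.085
tool in home mm [  -9.8 -345.7] z 0.1481 yaw -0.003
-0.002555003611041862 0.0048872395115452435 [ 0.63519929 -0.26875352  0.14846579]
582 [ 0.63477695 -0.27372769  0.06641904]
```

```bash
python3 -m inch '{"grip":[0.085,0.085,0.085,0.085,0.085,0.085],"offset":[[-0.002,0.005,0.03],[0,0,0.035],[0,0,0.035],[0,0,0.02],[0,0,0.008],[0,0,0]],"rot":[[0,0,0],[0,0,0],[0,0,0],[0,0,0],[0,0,0],[0,0,0]]}'
python3 -m inch '{"grip":[0.06,0.045,0.03,0.03,0.03,0.03,0.03,0.03],"offset":[[0,0,0],[0,0,0],[0,0,0],[0,0,0],[0,0,0],[0,0,0],[0,0,0],[0,0,0]],"rot":[[0,0,0],[0,0,0],[0,0,0],[0,0,0],[0,0,0],[0,0,0],[0,0,0],[0,0,0]]}'
```

```text
t: 11.42
tcp_pos: [0.6342, -0.2743, 0.0199]
ee_rot: [3.141, -0.001, 0.168]
contact_force: [-0.9, -1.0, 0.7]
width: 0.0849
t: 12.42
tcp_pos: [0.6342, -0.2742, 0.0202]
ee_rot: [3.141, -0.001, 0.168]
contact_force: [-2.8, 2.3, 8.8]
width: 0.0388
```

```bash
python3 -m inch '{"grip":[0.03,0.03,0.03,0.03,0.03,0.03],"offset":[[0,0,-0.005],[0,0,-0.02],[0,0,-0.04],[0,0,-0.045],[0,0,-0.04],[0,0,0]],"rot":[[0,0,0],[0,0,0],[0,0,0],[0,0,0],[0,0,0],[0,0,0]]}'
python3 look.py wa; python3 - <<'E'
from h import *
from station import observe
from scipy.spatial.transform import Rotation
s=observe(); c=dict(np.load("wa.npz")); c["fish"]=True
P=cloud(c).reshape(-1,3)
print(s["tcp_pos"],s["width"])
Q=(P-s["tcp_pos"])@Rotation.from_euler("xyz",s["ee_rot"]).as_matrix()
m=(np.hypot(Q[:,0],Q[:,1])<.03)&(Q[:,2]>-.06)&(Q[:,2]<.02)
print("tool-frame z hist",np.histogram(Q[m,2],np.arange(-.06,.021,.005)))
q=Q[m&(Q[:,2]<-.036)]; print(len(q),q.min(0),q.max(0),q.mean(0))
c=dict(np.load("w7.npz")); c["fish"]=True
p,th=pose(*[blob(c,u,v,.082,11,.75) for u,v in((257,10),(379,10),(319,126))]); print("platform centre world",p,th)
t=camera=None
from station import camera
t=camera("top"); np.savez("top2.npz",**t)
g=cv2.cvtColor(t["image"],cv2.COLOR_RGB2GRAY); cv2.imwrite("pics/x.png",cv2.resize(t["image"][140:270,255:455,::-1],None,fx=4,fy=4,interpolation=cv2.INTER_CUBIC))
E
```

```text
t: 13.18
tcp_pos: [0.6354, -0.2748, 0.1739]
ee_rot: [3.138, -0.005, 0.168]
contact_force: [0.8, 0.0, -5.5]
width: 0.0382
tool in home mm [ -10.5 -352. ] z 0.1739 yaw -0.004
[ 0.63429775 -0.27440139  0.17118558] 0.038592586134715647
tool-frame z hist (array([   9,  445, 2144,  540,  292, 3245, 2156,  659,  561,  493,  469,
        371,  246,  219,  177,   36]), array([-6.00000000e-02, -5.50000000e-02, -5.00000000e-02, -4.50000000e-02,
       -4.00000000e-02, -3.50000000e-02, -3.00000000e-02, -2.50000000e-02,
       -2.00000000e-02, -1.50000000e-02, -1.00000000e-02, -5.00000000e-03,
       -2.77555756e-17,  5.00000000e-03,  1.00000000e-02,  1.50000000e-02,
        2.00000000e-02]))
3308 [-0.00663265 -0.02683937 -0.05973818] [ 0.01810908  0.02682211 -0.03600158] [ 0.00683363 -0.00021092 -0.0475431 ]
fit res mm [[0.1, 0.1], [0.1, -0.1], [-0.1, -0.0]]
platform centre world [0.58712835 0.07312779] 0.178953741279304
```

View pics/wa.png

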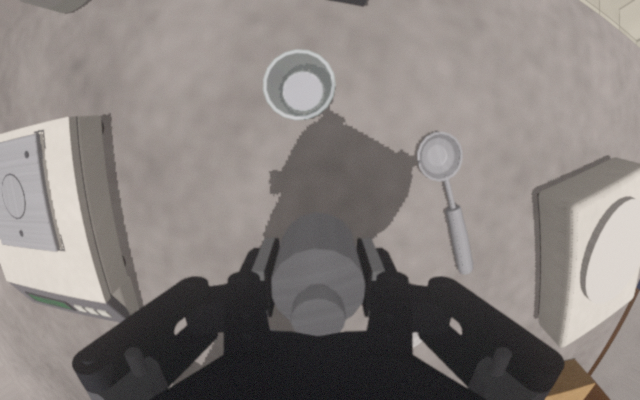

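```bash
python3 -m inch '{"grip":[0.03,0.03,0.03,0.03,0.03,0.03,0.03,0.03],"offset":[[0,-0.02,0],[0.001,-0.04,0],[0.002,-0.05,0],[0.003,-0.055,0],[0.002,-0.055,0],[0.002,-0.05,0],[0.0014,-0.04,0],[0,-0.025,0]],"rot":[[0,0,0],[0,0,0],[0,0,0],[0,0,0],[0,0,0],[0,0,0],[0,0,0],[0,0,0]]}'
python3 -m inch '{"grip":[0.03,0.03,0.03],"offset":[[0,-0.0156,0],[0,0,0],[0,0,0]],"rot":[[0,0,0],[0,0,0],[0,0,0]]}'
python3 look.py wb; python3 - <<'E'
from h import *
from station import observe
from scipy.spatial.transform import Rotation
s=observe(); c=dict(np.load("wb.npz")); c["fish"]=True
P=cloud(c); zt=s["tcp_pos"][2]; m=(np.hypot(P[...,0]-s["tcp_pos"][0],P[...,1]-s["tcp_pos"][1])<.019)
for lo,hi in((.038,.053),(.022,.034)):
    q=P[m&(P[...,2]>zt+lo)&(P[...,2]<zt+hi)]; k=0
    A=np.c_[q[:,:2]-s["tcp_pos"][:2],np.ones(len(q))]
    w=np.ones(len(q),bool)
    for _ in range(6): k=np.linalg.lstsq(A[w],q[w,2],rcond=None)[0]; w=abs(A@k-q[:,2])<.0015
    print(w.sum(),"slopes",k[:2].round(3),"z above tcp",round(k[2]-zt,4),q[w].mean(0))
print(s["tcp_pos"],s["ee_rot"])
E
```

```text
t: 14.28
tcp_pos: [0.5875, 0.0611, 0.1682]
ee_rot: [-3.141, 0.002, 0.171]
contact_force: [0.4, -0.8, -5.7]
width: 0.0384
t: 14.65
tcp_pos: [0.5864, 0.0721, 0.1689]
ee_rot: [3.141, 0.001, 0.167]
contact_force: [1.4, -0.3, -4.5]
width: 0.0385
tool in home mm [ 0.6 -1.8] z 0.1689 yaw -0.005
1740 slopes [-0.02 -0.  ] z above tcp 0.0464 [0.58823965 0.07193508 0.21542982]
3308 slopes [-0.01  -0.006] z above tcp 0.0277 [0.59268057 0.07323281 0.19661893]
[0.58650603 0.07202341 0.16902497] [3.14118433e+00 3.65173313e-04 1.66705750e-01]
```

View pics/wb.png

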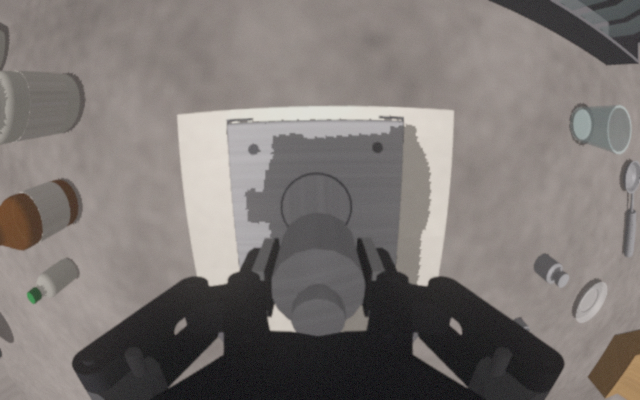

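```bash
python3 - <<'E'
from h import *
c=dict(np.load("wb.npz")); c["fish"]=True
a,b=blob(c,253,149,.082,11,.75),blob(c,377,147,.082,5,.75)
d=a-b; th=np.arctan2(d[1],d[0])-np.pi/2; print(np.linalg.norm(d),th,"centre",(a+b)/2-.045*np.array([np.cos(th),np.sin(th)]))
E
```

```text
Traceback (most recent call last):
  File "h.py", line 24, in blob
    i=min(range(1,n),key=lambda i:np.hypot(*(ce[i]-[u-x0,v-y0]))-.01*st[i,4])
ValueError: min() iterable argument is empty
```

```bash
python3 - <<'E'
from h import *
c=dict(np.load("wb.npz")); c["fish"]=True
a,b=ray(c,253.5,149.5,.082)[:2],ray(c,377,147.5,.082)[:2]
d=a-b; th=np.arctan2(d[1],d[0])-np.pi/2; print(np.linalg.norm(d),th,"centre",(a+b)/2-.045*np.array([np.cos(th),np.sin(th)]))
P=cloud(c); seat(P[:, :])
E
```

```text
0.08996037351976348 0.18237849232781955 centre [0.58682897 0.07295786]
n 13838 6481 plate slopes [-0.0033  0.0024] centre z 0.0828 | deck [-0.0006  0.0009] 0.0708 height mm 11.97
```

```bash
python3 -m inch '{"grip":[0.03,0.03,0.03,0.03,0.03,0.03],"offset":[[0.0005,-0.001,0.015],[0,0,0.02],[0,0,0.017],[0,0,0.008],[0,0,0.003],[0,0,0]],"rot":[[0,0,0],[0,0,0],[0,0,0],[0,0,0],[0,0,0],[0,0,0]]}'
python3 -m inch '{"grip":[0.03,0.03,0.03],"offset":[[0,0,0.001],[0,0,0.001],[0,0,0]],"rot":[[0,0,0],[0,0,0],[0,0,0]]}'
```

```text
t: 15.45
tcp_pos: [0.5869, 0.0745, 0.1064]
ee_rot: [-3.141, -0.0, 0.168]
contact_force: [-0.1, 0.5, -4.5]
width: 0.0386
t: 15.82
tcp_pos: [0.5867, 0.0744, 0.1043]
ee_rot: [-3.142, -0.0, 0.168]
contact_force: [0.0, 0.1, -6.0]
width: 0.0387
```

```bash
python3 -m inch '{"grip":[0.03,0.03,0.03,0.03],"offset":[[0,0,0.0005],[0,0,0.0005],[0,0,0],[0,0,0]],"rot":[[0,0,0],[0,0,0],[0,0,0],[0,0,0]]}'
python3 -m inch '{"grip":[0.03,0.03,0.03,0.03],"offset":[[0,0,0.0005],[0,0,0],[0,0,0],[0,0,0]],"rot":[[0,0,0],[0,0,0],[0,0,0],[0,0,0]]}'
python3 -m inch '{"grip":[0.03,0.03,0.03,0.03],"offset":[[0,0,0.0005],[0,0,0],[0,0,0],[0,0,0]],"rot":[[0,0,0],[0,0,0],[0,0,0],[0,0,0]]}'
```

```text
t: 16.32
tcp_pos: [0.5867, 0.0744, 0.1032]
ee_rot: [-3.142, 0.0, 0.168]
contact_force: [0.5, -0.7, -5.3]
width: 0.0387
t: 16.82
tcp_pos: [0.5867, 0.0744, 0.1027]
ee_rot: [-3.142, 0.0, 0.168]
contact_force: [0.8, 0.2, -5.1]
width: 0.0385
t: 17.32
tcp_pos: [0.5867, 0.0744, 0.1023]
ee_rot: [-3.142, 0.0, 0.168]
contact_force: [0.3, 1.3, -5.4]
width: 0.0386
```

```bash
for i in 1; do :; done; python3 -m inch '{"grip":[0.03,0.03,0.03],"offset":[[0,0,0.0005],[0,0,0],[0,0,0]],"rot":[[0,0,0],[0,0,0],[0,0,0]]}'
python3 -m inch '{"grip":[0.03,0.03,0.03],"offset":[[0,0,0.0005],[0,0,0],[0,0,0]],"rot":[[0,0,0],[0,0,0],[0,0,0]]}'
```

```text
t: 17.7
tcp_pos: [0.5868, 0.0744, 0.1018]
ee_rot: [-3.142, -0.0, 0.168]
contact_force: [-0.8, 0.2, -0.9]
width: 0.0378
t: 18.08
tcp_pos: [0.5868, 0.0744, 0.1017]
ee_rot: [3.142, -0.0, 0.168]
contact_force: [-2.8, -0.2, 5.2]
width: 0.0383
```

```bash
python3 -m inch '{"grip":[0.03,0.038,0.041,0.045,0.05,0.06,0.075,0.085],"offset":[[0,0,-0.0004],[0,0,0],[0,0,0],[0,0,0],[0,0,0],[0,0,0],[0,0,0],[0,0,0]],"rot":[[0,0,0],[0,0,0],[0,0,0],[0,0,0],[0,0,0],[0,0,0],[0,0,0],[0,0,0]]}'
python3 -m inch '{"grip":[0.085,0.085,0.085,0.085,0.085,0.085,0.085],"offset":[[0,0,0],[0,0,-0.01],[0,0,-0.03],[0,0,-0.04],[0,0,-0.05],[-0.06,0,-0.02],[-0.06,0,0]],"rot":[[0,0,0],[0,0,0],[0,0,0],[0,0,0],[0,0,0],[0,0,0],[0,0,0]]}'
python3 -m inch '{"grip":[0.085,0.085],"offset":[[-0.02,0,0],[0,0,0]],"rot":[[0,0,0],[0,0,0]]}'
python3 look.py wc; python3 - <<'E'
from h import *
from station import camera
c=dict(np.load("wc.npz")); c["fish"]=True
P=cloud(c); q=P[(np.hypot(P[...,0]-.587,P[...,1]-.074)<.05)]
for lo,hi in((.14,.153),(.124,.132)):
    w=q[(q[:,2]>lo)&(q[:,2]<hi)]; print(len(w),w[:,2].mean() if len(w) else 0,cv2.minEnclosingCircle(w[:,:2].astype(np.float32)) if len(w) else 0)
p,th=None,None; seat(P)
s=camera("scene"); cv2.imwrite("pics/s2.png",np.hstack([cv2.resize(s["image"][130:260,230:410,::-1],(400,289),interpolation=cv2.INTER_CUBIC),cv2.resize(c["image"][:,:,::-1],(400,250))[:, :] if 0 else cv2.resize(c["image"][0:289,120:520,::-1],(400,289))]))
E
```

```text
t: 19.08
tcp_pos: [0.5867, 0.0745, 0.1016]
ee_rot: [-3.142, 0.0, 0.168]
contact_force: [0.3, 0.1, 0.4]
width: 0.0849
t: 19.95
tcp_pos: [0.4683, 0.0545, 0.2532]
ee_rot: [3.142, -0.003, 0.168]
contact_force: [0.7, 0.5, 0.7]
width: 0.0849
t: 20.2
tcp_pos: [0.4487, 0.0509, 0.2525]
ee_rot: [3.141, -0.002, 0.168]
contact_force: [0.6, -0.3, 0.4]
width: 0.0852
tool in home mm [-138.7    0.8] z 0.2525 yaw -0.004
514 0.14790323525445062 ((0.5863760709762573, 0.07395979762077332), 0.010081718675792217)
1121 0.12917829473540338 ((0.5863549709320068, 0.07378661632537842), 0.02020646445453167)
n 9456 7281 plate slopes [-0.002  0.004] centre z 0.0825 | deck [-0.0002  0.0008] 0.0707 height mm 11.77
```

View pics/s2.png

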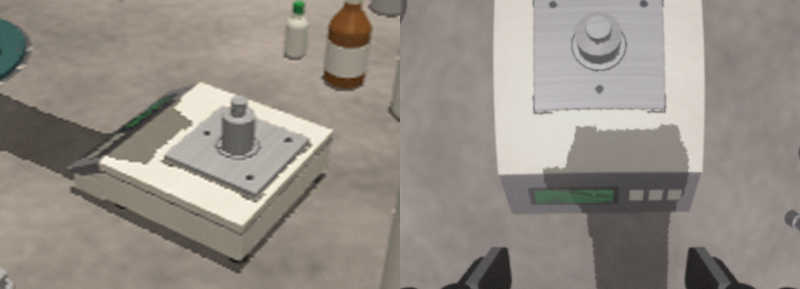

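The left view shows the weight upright inside the ring. The right view shows it centred at about (599, 42), with the plate within the corner marks and the gripper clear.

```bash
python3 -c "
from station import hand_in; print(hand_in())"
```

```text
the job is handed in; nothing more can be done
None
```

The platform is seated, the largest weight stands upright in its ring, and the job is handed in at about 20 s of the 64 s allowed. The hand-in gave no verdict.

I slid the platform with two pushes of the open fingers, first on its right side and then on its front edge. I backed off and let go before fetching the weight, which I set down slowly until contact (about 5 N).

**Last checks:**
- **Platform:** after the push, its top was 11.9 mm above the deck, against 18.0 mm before, so the full 6 mm drop. With the weight on it read 11.8 mm and level within 0.004. It measured 1.5 and 0.9 mm off my first estimate of home, within the calibration's 2 mm.
- **Weight:** it is within about 1.5 mm of the ring's middle. Its knob and shoulder axes agree to 0.2 mm, so it is upright.
- **Contact:** the gripper is clear, and the measured force is at noise level.
- **Other objects:** I saw no sign that they moved, but I did not re-measure their positions.

One reading I could not explain fully was an upward force of about 9 N on the tool as the gripper closed on the weight, probably from the pads swinging forward. I viewed 11 pictures, one over the budget.

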